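Hold a desk-screen post upright with a square

TASK

A protective desk screen is being fitted at the reception and its post sags toward you on a slack pivot; a colleague will tighten the pivot while you hold it true. Lift the orange square up and off its hook, stand it lip-down on the screen's white base plate and slide it gently into the corner, pushing the sagging post up with the square alone, until the lip lies flat on the plate and the blade lies flat against the middle of the post. Finish while still gripping the square and pressing it into that corner; do not knock the post hard, do not touch the screen with the gripper, and leave the other things on the worktop where they are.

Things in the scene. Friction and masses are not known exactly. Their poses are not given: they have to be found in the camera images.
- square: Orange triangular fitter's square, 0.13 to 0.25 kg, hung upright by its slot. Origin: the heel (outer right-angle corner), mid thickness. From there the base runs 160 mm to -x and the blade edge 160 mm up z (plane x = 0); y is the thickness. Web 10 mm thick, below the 45-degree edge z = x + 168 mm. Lip under the base: 24 mm wide, z 0 to 8. Slot: x -66 to -52, z 58 to 90.
- square_slot (a point): Top middle of the square's slot (x -59, z 90 mm in the square's frame), resting on the hook. Axes as the square; hanging, its x points roughly away from the robot.
- square_grip (a point): A good place for the TCP: in the square's web at x -87, z 61 mm of its frame, 20 mm below the sloping edge. Fingers close along the square's y (10 mm); lean the tool 35 degrees back from vertical, pointing down and to the square's +x, clear of the hook and later of the post. Axes as the square.
- tool_stand: Grey pegboard stand, fixed. Origin on the worktop below the hook, at the panel's front. Panel in its x-z plane: x -100 to +90, y -5 to 0, 164 mm high; foot 6 mm high, y -40 to +105. From the panel a 7 mm round hook bar runs to +y at height 150, 106 mm long, its end turned up to 13 mm above the bar's axis. To free the square: lift it 12 to 24 mm, then move it 35 mm or more to +y.
- hook (a point): On the axis of the hook bar, 150 mm above the worktop, 85 mm out from the panel, about where the square hangs (parallel to the panel). Axes as tool_stand.
- desk_screen: Foot of the desk screen, fixed: a black block and two cheeks with pivot knobs, 63 mm wide over the knobs, 62 mm high. Origin on the worktop below the middle of the post's front face; x points away from the robot, through the post. The block's front lies in the plane x = 0 (z 10 to 32 mm, 36 mm wide): a rigid stop for the square's heel.
- base_plate: White base plate of the screen, fixed, with desk_screen's origin and axes: x -185 to +45 mm, y -55 to +55 mm, 10 mm thick (top at z 10 mm).
- corner (a point): The corner to fill: on top of the base plate (10 mm above the worktop), at the middle of the foot's front face. x points into the post, y along the corner, z up. The square is seated when its origin lies here and its axes agree; 4 to 7 N down on the plate and 15 N into the corner hold it there (plate friction and the post take up to 11 N on the way).
- screen_tilt (a joint): Lean of the post and panel about a pivot 46 mm above the worktop, 15 mm behind the foot's front face. 0 = upright; positive = sagging toward the robot (starts 0.065 to 0.12 rad, so the post's face at 170 mm height is up to 16 mm nearer). A springy pad pulls it to the robot: 2 to 5 N at 160 mm height holds it at 0; let go, it sags back. It can be pushed past upright, to -0.12.
- screen_post: Aluminium post on the pivot, 36 mm wide, 30 mm deep, up to about 286 mm above the worktop, with a clear panel 290 mm wide behind it. Origin on the pivot axis; at lean 0 its axes agree with desk_screen and its front face (its x = -15 mm, from 58 mm above the worktop up) is flush with the front of the foot.
- kidney_dish: steel kidney dish, 206x96x32 mm; a bystander, loose on the worktop: leave it. Origin under its middle.
- oximeter: blue and white finger oximeter, 34x58x30 mm; a bystander, loose on the worktop: leave it. Origin under its middle.
- plaster_tape: tan roll of plaster tape, 60 mm across, 25 mm high; a bystander, loose on the worktop: leave it. Origin under its middle.
- rubber_stamp: rubber stamp with red knob, 24x48x67 mm; a bystander, loose on the worktop: leave it. Origin under its middle.
- stapler: dark blue stapler, 135x36x47 mm; a bystander, loose on the worktop: leave it. Origin under its middle.
- thermometer: white digital thermometer, 18x104x12 mm; a bystander, loose on the worktop: leave it. Origin under its middle.
- screwdriver: yellow-handled screwdriver, 190 mm, lying along its x; a bystander, loose on the worktop: leave it. Origin under its middle.
Not all that is in view belongs to the job. There is more than one size of the square; the one meant has the size given above.

How it is judged (in metres and radians):
On the way, in this order (a step that is already met when the one before it is completed fails the run):
1. the square has been lifted off the hook and is carried by the gripper (contact force between square and the fingers above 2 N and contact force between square and tool_stand below 0.05 N and distance between square_slot and hook above 0.05 m and height (world z) of square above 0.03 m), for 0.2 s.
2. the square stands lip-down on the base plate with its heel home in the corner and the post upright against its blade (value of joint screen_tilt between -0.02 and 0.02 rad and x of square in the frame of corner between -0.004 and 0.003 m and y of square in the frame of corner between -0.015 and 0.015 m and z of square in the frame of corner between -0.003 and 0.003 m and angle between the z axis of square and the z axis of corner, either way round below 0.025 rad and angle between the x axis of square and the x axis of corner, either way round below 0.06 rad and contact force between square and base_plate above 1 N and contact force between square and screen_post above 0.5 N and contact force between square and the fingers above 2 N), for 0.2 s.
At the end, for the whole second after the job is handed in: Still gripped (over 2 N) and pressed in: over 1 N on the plate, over 0.5 N on the post; heel within 4 mm of the corner in x, 3 mm in height, 15 mm sideways; lip flat within 0.025 rad, aligned within 0.06 rad; post upright within 0.02 rad; square at rest, off the hook; fingers off the screen (all of step 2 and contact force between square and tool_stand below 0.05 N and linear speed of square below 0.02 m/s and contact force between the fingers and desk_screen below 0.1 N); the arm keeps its last pose, push and grip.
It fails at once if the gripper or arm pushes on the screen itself (contact force between any of the fingers, the arm and desk_screen above 1 N).
It fails at once if the square knocks or shoves the post hard (over 40 N) (contact force between square and screen_post above 40 N).
It fails at once if another thing on the worktop is moved by more than 25 mm (distance of any of kidney_dish, oximeter, plaster_tape, rubber_stamp, stapler, thermometer, screwdriver from where it was at the start of the episode above 0.025 m).
It also fails if it takes over 58 s, if anything falls off the work surface, if the arm or the gripper's body presses on something with over 40 N, if the wrist force passes 120 N, or if a joint passes its speed limit or range.

ROBOT

A 6-joint arm with a two-finger parallel gripper is mounted at the origin on a cart in front of the work surface, level with it; the furniture and walls round the work are solid. World frame = base frame: x ahead of the robot, y to its left, z up, the work surface at z = 0. Lengths are in mm, angles in degrees, forces in N, time in s.
With the tool pointing down it reaches from about 375 to 925 mm from the base axis. Payload 5.7 kg.
Tool frame: the origin (TCP) lies between the finger pads, 19 mm behind the fingertips; this is the grasp point; z points along the fingers, y is the line along which they close (so a half turn about z gives the same grasp; the last joint's range is limited). The gripper opens to 88 mm and grips with 3 to 60 N. Pads are 20 mm wide; open, the fingers measure 115 mm over their backs; the gripper's body (75 mm by 178 mm) begins 61 mm behind the grasp point.
Start: joints at [70.01, 20.558, 86.54, -0, 72.909, -6.595], TCP at [139.001, 583.647, 241.323] pointing down, gripper open.
Joint ranges: [-170.27, 170.27], [-57.76, 135], [12.27, 136.19], [-55.21, 235.2], [11.17, 155.16], [-170.74, 170.74]. Speed limits (degrees/s): [136.94, 136.94, 180, 180, 180, 180].

INTERFACE

Orientations are given as [roll, pitch, yaw] about the fixed x, y, z axes, in that order (R = Rz(yaw) Ry(pitch) Rx(roll)).
In Python, from rig import r gives the robot as it stands. The module is installed in compiled form; this text tells all that it offers. Calls block until the motion is done:
- r.move_ptp(position, orientation): joint-space move of the TCP to a pose.
- r.move_l(position, rotation=None, speed=150): straight line of the TCP; rotation=None keeps the orientation; speed is the mean speed in mm/s.
- r.goto_joints(angles): joint-space move.
- r.move_gripper(opening, force=None): opening from 0.0 (shut) to 1.0 (fully open); force is the grip in N (None keeps the last); returns when the fingers have stopped.
- r.pause(seconds).
- r.inverse_kinematics(position, orientation): joint angles nearest the present ones, or None.
- r.camera(name): name is "scene" or "top" or "wrist"; returns a dict with "pixels" (480x640x3 uint8, red, green, blue), "mtx" (3x3 intrinsics, pixels), "k1" (the pictures are not rectified: a ray, as slopes to the right and down, at radius r is drawn at 1 + k1 r^2 times it, then the intrinsics apply), "extrinsics" (4x4, takes a point from world to camera coordinates); the wrist camera has in their place "mount" (4x4, takes a point from camera to tool coordinates, whose origin is the TCP and whose axes are the flange's). Camera axes: x right, y up, looking along -z (the intrinsics and any distortion apply to the point x, -y, -z); pixel columns grow to the right and rows downward; lengths in mm; the calibration is good to about 2 mm. A picture is of the moment at which its call begins: read the wrist's pose just before it. There is no depth.
A pose or a line that the arm cannot do raises r.Unreachable and nothing moves.
- r.hand_in(): hands the job in; it is judged then, once.
Readings, each from a call of its own:
- r.current_clock(): time.
- r.current_q(): joint angles.
- r.current_joint_velocities(): joint speeds.
- r.current_effort(): joint torques, N m.
- r.current_tool_pos(): TCP position.
- r.current_ee_rot(): TCP orientation.
- r.current_ft_force(): force on the tool from outside, world axes, zero at the start.
- r.current_ft_torque(): the same for the moment, N m.
- r.current_finger_gap(): opening from 0.0 (shut) to 1.0 (fully open).
- r.current_gripper_force(): force on a finger pad.
Only numpy, scipy, OpenCV 4.12 (cv2) and the standard library are available. Lean on these libraries where they do the work, as an engineer would, in place of code of your own. Each camera call takes 0.05 s, during which the arm holds its last target. There are 200 camera calls.

## Working session

There is one attempt and no reset: what is moved stays moved. The work goes in short steps, each a Python script; the robot and the scene stay as the last script left them, time stands still between calls to the robot, and variables do not carry over. Pictures are saved under pics/ and viewed, at most 10 in all, crops included, and the job is handed in when it is done.

```bash
mkdir -p pics
cat > h.py <<'E'
import numpy as np, cv2
from rig import r
from scipy.spatial.transform import Rotation as Ro
def save(name,c): cv2.imwrite(f'pics/{name}.png',c['pixels'][:,:,::-1])
def ray(c,uv):
    K=np.array(c['mtx']);k=c['k1'];uv=np.atleast_2d(np.array(uv,float))
    d=np.c_[(uv[:,0]-K[0,2])/K[0,0],(uv[:,1]-K[1,2])/K[1,1]]
    s=d.copy()
    for _ in range(30): s=d/(1+k*(s**2).sum(1,keepdims=True))
    dc=np.c_[s[:,0],-s[:,1],-np.ones(len(s))]
    E=np.array(c['extrinsics']) if 'extrinsics' in c else c['E']
    R=E[:3,:3]; o=-R.T@E[:3,3]
    d=dc@R
    return o,d/np.linalg.norm(d,axis=1,keepdims=True)
def proj(c,P):
    K=np.array(c['mtx']);k=c['k1']
    E=np.array(c['extrinsics']) if 'extrinsics' in c else c['E']
    p=np.atleast_2d(P)@E[:3,:3].T+E[:3,3]
    s=np.c_[p[:,0]/-p[:,2],-p[:,1]/-p[:,2]]
    s=s*(1+k*(s**2).sum(1,keepdims=True))
    return np.c_[s[:,0]*K[0,0]+K[0,2],s[:,1]*K[1,1]+K[1,2]]
def onz(c,uv,z):
    o,d=ray(c,uv); return o+d*((z-o[2])/d[:,2])[:,None]
def tri(c1,u1,c2,u2):
    o1,d1=ray(c1,u1);o2,d2=ray(c2,u2);out=[]
    for a,b in zip(d1,d2):
        t=np.linalg.lstsq(np.c_[a,-b],o2-o1,rcond=None)[0]
        p,q=o1+a*t[0],o2+b*t[1]; out.append(np.r_[(p+q)/2,np.linalg.norm(p-q)])
    return np.array(out)
def wrist():
    p=np.array(r.current_tool_pos());R=Ro.from_euler('xyz',r.current_ee_rot(),degrees=True).as_matrix()
    c=r.camera('wrist');M=np.array(c['mount']);T=np.eye(4);T[:3,:3]=R;T[:3,3]=p
    c['E']=np.linalg.inv(T@M);return c
E
python3 - <<'E'
from h import *
for n in('scene','top'):
    c=r.camera(n);save(n,c);np.save(f'pics/{n}.npy',c,allow_pickle=True)
    E=c['extrinsics'];print(n,-E[:3,:3].T@E[:3,3],E[2,:3],c['k1'])
print(r.current_tool_pos(),r.current_ee_rot(),r.camera('wrist')['mount'])
E
```

```text
scene [ -240.38275206 -1156.34758815  1331.00369759] [-0.41943214 -0.58109901  0.69742428] -0.06978417286154799
top [ 231.35859697 -166.47593114 1471.3996827 ] [-0.1953664  -0.02303043  0.98045988] -0.14498670313289308
[138.77109618 583.11343038 240.60240275] [-1.79905368e+02 -1.13001884e-02  1.66608434e+02] [[-1.02005441e-03  9.59552165e-01  2.81529043e-01  7.61903322e+01]
 [ 9.99999479e-01  9.91656031e-04  2.43343218e-04  2.00108202e-01]
 [-4.56794626e-05  2.81529145e-01 -9.59552676e-01 -1.44766231e+02]
 [ 0.00000000e+00  0.00000000e+00  0.00000000e+00  1.00000000e+00]]
```

View pics/scene.png

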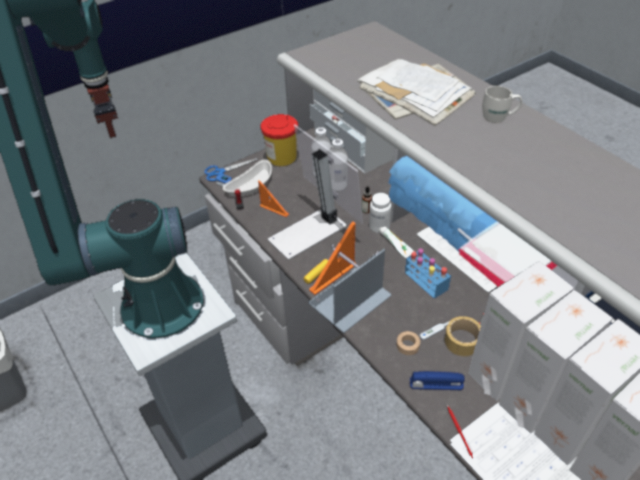

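View pics/top.png

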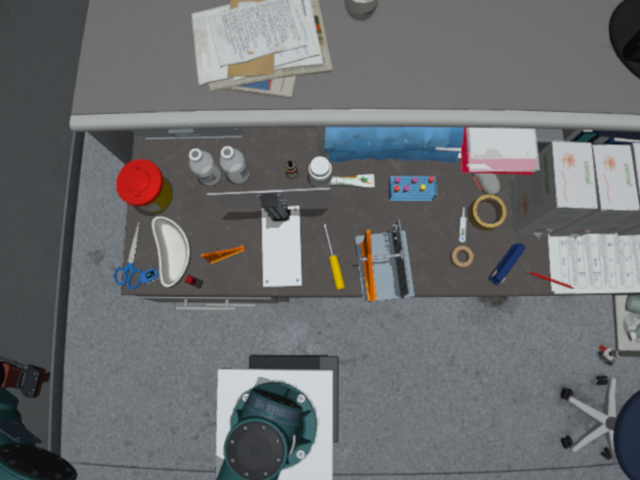

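Scene view: the orange squares are A, hanging on the grey stand (scene ~(338,265), top ~(370,265)), and B, smaller and lying or standing near the dish (scene ~(272,200), top ~(222,254)). A is on the hook and looks like the larger one. The screen's white plate is at top (282,247), with the post at (275,207). I'll measure both squares roughly and plan the wrist views.

Run:
```python
from h import *
T=np.load('pics/top.npy',allow_pickle=True).item();S=np.load('pics/scene.npy',allow_pickle=True).item()
print('plate',onz(T,[(263,207),(300,207),(301,285),(264,287)],10).round())
for n,c in(('top',T),('scene',S)):
    hsv=cv2.cvtColor(c['pixels'],cv2.COLOR_RGB2HSV)
    m=cv2.inRange(hsv,(5,170,90),(17,255,255))
    k,l,st,ce=cv2.connectedComponentsWithStats(m)
    for i in range(1,k):
        if st[i,4]>60:
            cs=cv2.findContours((l==i).astype('u1'),0,1)[0][0]
            a,t=cv2.minEnclosingTriangle(cs.astype('f4'))
            print(n,st[i],ce[i].round(),None if t is None else t[:,0].round().tolist())
            if n=='top': print(onz(T,[ce[i]],[80])[0])
print('stand foot',onz(T,[(355,232),(358,302),(412,298),(404,235)],6).round())
print('dish etc',onz(T,[(170,250),(194,281),(150,275),(334,258),(275,205)],10).round())
```

```text
plate [[606.  39.  10.]
 [605. -67.  10.]
 [381. -73.  10.]
 [375.  31.  10.]]
top [363 230  13  71 430] [369. 270.] [[360.0, 291.0], [376.0, 307.0], [368.0, 209.0]]
[ 415.6666344  -257.74903319   80.        ]
top [201 246  44  18 309] [222. 254.] [[266.0, 240.0], [199.0, 255.0], [212.0, 264.0]]
[457.23020394 137.79037257  80.        ]
scene [260 184  28  32 330] [270. 202.] [[259.0, 181.0], [261.0, 206.0], [290.0, 218.0]]
scene [ 310  223   45   71 1018] [336. 262.] [[301.0, 303.0], [353.0, 266.0], [354.0, 218.0]]
stand foot [[ 533. -224.    6.]
 [ 335. -231.    6.]
 [ 346. -382.    6.]
 [ 524. -364.    6.]]
dish etc [[ 480.  306.   10.]
 [ 391.  231.   10.]
 [ 407.  361.   10.]
 [ 458. -165.   10.]
 [ 611.    5.   10.]]
```

```bash
cat >> h.py <<'E'
def look(cam,tgt,rolls=range(0,360,15)):
    cam,tgt=np.array(cam,float),np.array(tgt,float)
    M=np.array([[-1.02005441e-03,9.59552165e-01,2.81529043e-01,7.61903322e+01],[9.99999479e-01,9.91656031e-04,2.43343218e-04,2.00108202e-01],[-4.56794626e-05,2.81529145e-01,-9.59552676e-01,-1.44766231e+02],[0,0,0,1]])
    z=cam-tgt;z/=np.linalg.norm(z);x=np.cross([0,0,1],z);x/=np.linalg.norm(x);y=np.cross(z,x)
    q0=np.array(r.current_q());best=None
    for a in rolls:
        C=np.eye(4);C[:3,:3]=np.c_[x,y,z]@Ro.from_euler('z',a,degrees=True).as_matrix();C[:3,3]=cam
        T=C@np.linalg.inv(M);e=Ro.from_matrix(T[:3,:3]).as_euler('xyz',degrees=True)
        q=r.inverse_kinematics(T[:3,3].tolist(),e.tolist())
        if q is None: continue
        d=np.abs(np.array(q)-q0).max()
        if best is None or d<best[0]: best=(d,a,T[:3,3],e,q)
    return best
E
python3 - <<'E'
from h import *
for cam,t in [((400,-20,330),(415,-258,95)),((320,-130,430),(415,-258,95)),((430,190,400),(560,-17,100)),((430,-220,420),(560,-17,100))]:
    b=look(cam,t);print(cam,None if b is None else (b[0].round(),b[1],b[2].round(),np.round(b[4])))
E
```

```text
(400, -20, 330) (np.float64(64.0), 270, array([ 439., -132.,  218.]), array([  6.,  26., 103., -43.,  80., -62.]))
(320, -130, 430) (np.float64(91.0), 225, array([ 392., -188.,  295.]), array([-21.,   2., 105., -18.,  68., -94.]))
(430, 190, 400) (np.float64(47.0), 225, array([513., 101., 290.]), array([ 23.,  17.,  91., -29.,  81., -43.]))
(430, -220, 420) (np.float64(115.0), 90, array([ 509., -156.,  292.]), array([ -45.,   24.,   86.,   30.,   96., -112.]))
```

Run:
```python
from h import *
print(r.current_clock())
def shot(n,cam,t):
    b=look(cam,t);r.goto_joints(list(b[4]));r.pause(.2);c=wrist();save(n,c);np.save(f'pics/{n}.npy',c,allow_pickle=True);print(n,r.current_clock())
shot('w3',(430,190,400),(560,-17,100))
r.move_ptp([440,0,400],[180,0,180]) if r.inverse_kinematics([440,0,400],[180,0,180]) else print('noik')
shot('w1',(400,-20,330),(415,-258,95))
shot('w2',(320,-130,430),(415,-258,95))
a=[cv2.imread(f'pics/{n}.png') for n in('w1','w2')]
cv2.imwrite('pics/both.png',cv2.resize(np.vstack(a),(400,600)))
```

```text
0.15
w3 2.5917Traceback (most recent call last):
  File "<stdin>", line 6, in <module>
ValueError: The truth value of an array with more than one element is ambiguous. Use a.any() or a.all()
```

View pics/w3.png

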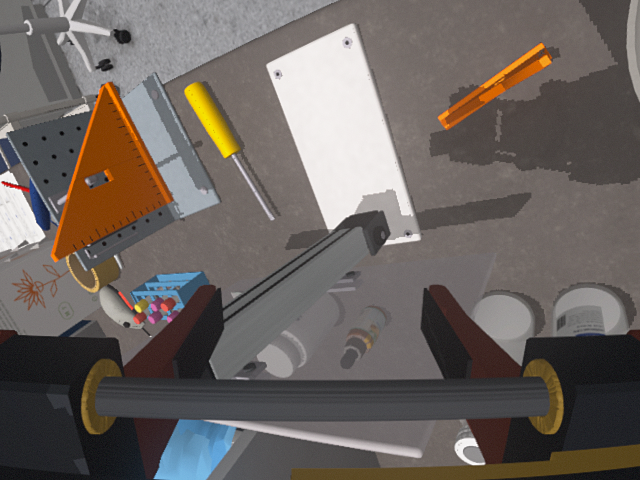

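w3 shows the plate corners at (268,66), (355,25) and (421,240), the post and foot near (370,230), the hanging square A at (110,170) and the small square B lying at (495,85). Next are the two views of A.

```bash
cat >> h.py <<'E'
def shot(n,cam,t):
    b=look(cam,t);r.goto_joints(list(b[4]));r.pause(.2);c=wrist();save(n,c);np.save(f'pics/{n}.npy',c,allow_pickle=True);print(n,r.current_clock())
E
python3 - <<'E'
from h import *
q=r.inverse_kinematics([440,0,400],[180,0,180]);print(q)
if q is not None: r.goto_joints(list(q))
shot('w1',(400,-20,330),(415,-258,95))
shot('w2',(320,-130,430),(415,-258,95))
E
```

```text
[ -9.00907543   0.15881314  90.20535564   0.          89.63583123
 -99.00907543]
w1 4.6667
w2 5.6417
```

View pics/w1.png

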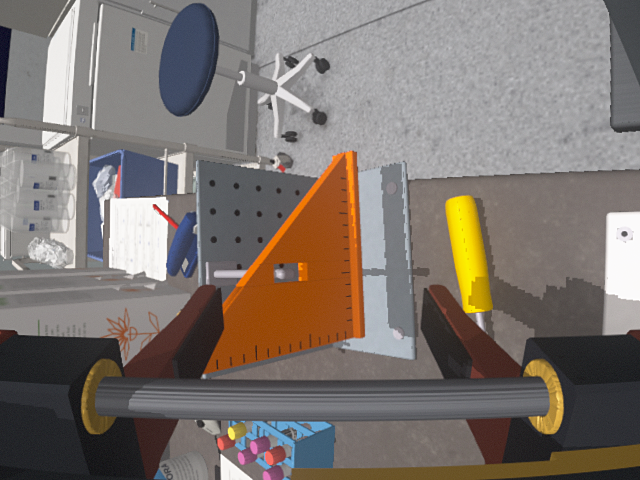

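View pics/w2.png

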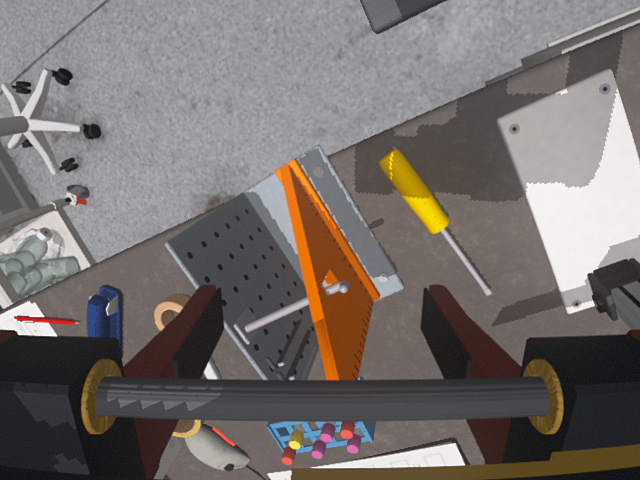

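w1: A's heel is at ~(363,335), the lip's front end at ~(355,152), the blade top at ~(208,373) and the slot with the hook at (295,272). w2 shows the same square nearly from above, with the hook tip at (335,285). The next crop enlarges both views to confirm the square and pick its corners.

Run:
```python
import cv2,numpy as np
a=cv2.imread('pics/w1.png')[140:390,195:385];b=cv2.imread('pics/w2.png')[140:390,260:405]
f=lambda i:cv2.resize(i,None,fx=2.35,fy=2.35,interpolation=cv2.INTER_NEAREST)
o=np.hstack([f(a),f(b)])
cv2.imwrite('pics/crop1.png',o);print(o.shape)
for n in('w1','w2'):
    m=cv2.inRange(cv2.cvtColor(cv2.imread(f'pics/{n}.png'),cv2.COLOR_BGR2HSV),(5,170,90),(17,255,255))
    cs=max(cv2.findContours(m,0,1)[0],key=cv2.contourArea)
    print(n,cv2.approxPolyDP(cs,2.5,True)[:,0].tolist())
```

```text
(588, 787, 3)
w1 [[354, 152], [333, 156], [332, 163], [222, 304], [224, 329], [203, 372], [351, 336], [363, 336]]
w2 [[294, 159], [275, 173], [285, 188], [326, 378], [354, 379], [358, 371], [353, 365], [359, 369], [360, 364], [355, 357], [361, 359], [371, 304], [379, 295]]
```

View pics/crop1.png

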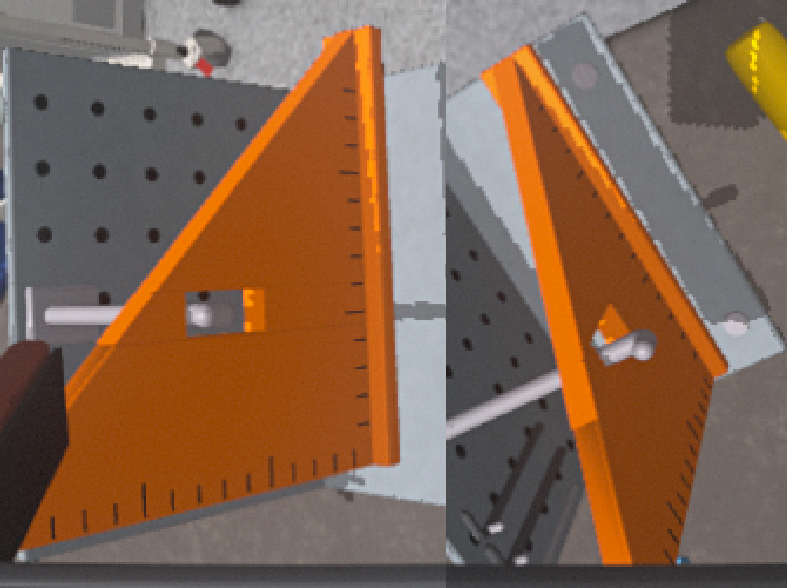

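The crop confirms A is the square meant. It hangs on the hook through its slot, upright with the lip at the bottom and the heel at the far end. B lies on the worktop and is smaller. Next I'll fit A's pose from picked corners in the views, and measure the plate.

```bash
cat > m.py <<'E'
from h import *
from scipy.optimize import least_squares
L=lambda n:np.load(f'pics/{n}.npy',allow_pickle=True).item()
w1,w2,w3=L('w1'),L('w2'),L('w3')
for n,c in(('w2',w2),('w3',w3)):
    hsv=cv2.cvtColor(c['pixels'],cv2.COLOR_RGB2HSV)
    m=cv2.inRange(hsv,(0,0,120 if n=='w2' else 190),(180,30,255));m=cv2.morphologyEx(m,cv2.MORPH_OPEN,np.ones((5,5)))
    for cs in cv2.findContours(m,0,1)[0]:
        if cv2.contourArea(cs)>7000: print(n,'plate',cv2.approxPolyDP(cs,4,True)[:,0].tolist())
    m=cv2.inRange(hsv,(5,170,90),(17,255,255))
    for cs in cv2.findContours(m,0,1)[0]:
        if cv2.contourArea(cs)>700: print(n,'or',cv2.approxPolyDP(cs,2.5,True)[:,0].tolist())
print('heel',tri(w1,[(364.8,337.4)],w2,[(379.6,297)]).round(1),'front',tri(w1,[(356.7,151.9)],w2,[(294.9,158.7)]).round(1))
obs=[(w1,(356.7,151.9),(-160,12,0)),(w1,(364.8,337.4),(0,12,0)),(w1,(349,150.6),(-160,12,8)),(w1,(355.4,337.9),(0,12,8)),
(w1,(274.1,264.3),(-66,5,90)),(w1,(274.6,282.6),(-52,5,90)),(w1,(307.8,263.4),(-66,5,58)),(w1,(307.8,281.3),(-52,5,58)),
(w2,(379.6,298),(0,12,4)),(w2,(294.9,158.7),(-160,12,4)),(w3,(173,207),(0,12,4))]
def res(p):
    R=Ro.from_rotvec(p[3:]).as_matrix()
    return np.concatenate([(proj(c,R@np.array(X)+p[:3])-u)[0] for c,u,X in obs])
s=least_squares(res,[490,-258,63,0,0,0],x_scale=[10]*3+[.1]*3,loss='soft_l1')
R=Ro.from_rotvec(s.x[3:]);P=s.x[:3]
print('heel',P.round(1),'euler',R.as_euler('xyz',degrees=True).round(2));print(res(s.x).reshape(-1,2).round(1).tolist())
print('slot',(P+R.apply([-59,0,90])).round(1),'grip',(P+R.apply([-87,0,61])).round(1))
E
python3 m.py
```

```text
w2 plate [[611, 70], [498, 119], [530, 208], [521, 212], [520, 233], [532, 238], [539, 233], [567, 313], [593, 306], [589, 272], [624, 258], [639, 260], [639, 140], [634, 142]]
w2 plate [[1, 142], [16, 158], [39, 205], [69, 196], [67, 185], [88, 187], [85, 206], [76, 205], [76, 195], [71, 195], [64, 210], [95, 261], [204, 211], [213, 195], [242, 191], [253, 204], [260, 199], [263, 205], [256, 210], [265, 223], [274, 220], [287, 243], [294, 245], [283, 190], [273, 173], [295, 157], [314, 178], [317, 192], [330, 200], [330, 213], [346, 221], [344, 212], [333, 206], [342, 191], [336, 189], [339, 178], [325, 164], [328, 154], [484, 86], [485, 80], [520, 66], [521, 58], [547, 43], [639, 10], [639, 0], [447, 0], [379, 34], [371, 30], [359, 0], [109, 0], [21, 75], [31, 83], [32, 92], [21, 98], [22, 116], [29, 125], [25, 136], [33, 146], [13, 149], [19, 134], [2, 136]]
w2 or [[294, 159], [275, 173], [285, 188], [326, 378], [354, 379], [358, 371], [353, 365], [359, 369], [360, 364], [355, 357], [361, 359], [371, 304], [379, 295]]
w3 plate [[353, 25], [267, 64], [327, 228], [354, 213], [363, 195], [386, 189], [396, 192], [401, 214], [411, 214]]
w3 or [[111, 82], [99, 90], [52, 249], [51, 256], [55, 261], [172, 200]]
w3 or [[542, 43], [439, 115], [446, 129], [550, 63], [551, 57]]
heel [[ 495.5 -236.    64.1    2.1]] front [[ 335.7 -254.4   63.9    1.2]]
heel [ 495.9 -247.3   65.6] euler [-1.8  -0.29  6.57]
[[-0.2, 0.3], [-0.9, 0.4], [1.7, 0.0], [2.7, 1.5], [0.2, -0.1], [0.3, 1.4], [-1.1, -0.6], [-0.4, -0.1], [-0.2, -0.6], [-0.6, -0.2], [-1.0, -5.1]]
slot [ 436.6 -251.3  155.2] grip [ 409.  -255.4  126.1]
```

```bash
cat >> m.py <<'E'
print('----plate')
f=tri(w3,[(354,24),(267,64)],w2,[(612,69.5),(498,119)]);print('front +y,-y',f.round(1))
for n,c,u in(('w3',w3,[(354,24),(267,64),(421.5,240)]),('w2',w2,[(612,69.5),(498,119),(567,313)])): print(n,onz(c,u,10).round(1).tolist())
from itertools import product
def grip(heel,yaw,lean=35,loc=(-87,0,61),back=0):
    R=Ro.from_euler('z',yaw,degrees=True).as_matrix();s,co=np.sin(np.radians(lean)),np.cos(np.radians(lean))
    z=np.array([s,0,-co]);out=[]
    for g in(1,-1):
        y=np.array([0,g,0.]);x=np.cross(y,z);T=R@np.c_[x,y,z]
        out.append((np.array(heel)+R@(np.array(loc)-back*z),Ro.from_matrix(T).as_euler('xyz',degrees=True)))
    return out
if __name__=='__main__':
    q0=r.current_q();print('q',q0)
    for heel,yaw in(((495.7,-247.8,64),6.57),((565,-17,40),0)):
        for p,e in grip(heel,yaw)+grip(heel,yaw,back=90):
            q=r.inverse_kinematics(p.tolist(),e.tolist());print(p.round(),e.round(1),None if q is None else np.round(q))
E
python3 m.py | sed -n '/----/,$p'
```

```text
----plate
front +y,-y [[ 3.799e+02  3.630e+01  9.700e+00  2.000e-01]
 [ 3.832e+02 -7.140e+01  8.900e+00  1.000e-01]]
w3 [[379.9, 36.4, 10.0], [383.3, -70.6, 10.0], [606.9, 46.7, 10.0]]
w2 [[380.0, 36.2, 10.0], [383.1, -71.5, 10.0], [610.2, -63.7, 10.0]]
q [-25.41746671   1.34067826 104.97809874 -13.35065415  68.33540839
 -86.06862227]
[ 409. -258.  125.] [-180.    35.  -173.4] [-66.  19. 128.  61.  39. 147.]
[ 409. -258.  125.] [180.  -35.    6.6] [-66.  19. 128.  61.  39. -33.]
[ 358. -264.  199.] [-180.    35.  -173.4] [-74.   7. 126.  46.  52. 158.]
[ 358. -264.  199.] [180.  -35.    6.6] [-74.   7. 126.  46.  52. -22.]
[478. -17. 101.] [180.  35. 180.] None
[478. -17. 101.] [180. -35.   0.] None
[426. -17. 175.] [180.  35. 180.] None
[426. -17. 175.] [180. -35.   0.] None
```

The plate's front corners triangulate to z 9–10 with width 107.5 mm, which is consistent. The screen yaw is about 2.2° and the corner is near (565,-10,10). Now the reachable lean angles.

Run:
```python
import io,contextlib
with contextlib.redirect_stdout(io.StringIO()): from m import *
for lean in (0,10,15,20,25,30,35,40):
    for name,heel,yaw,b in(('hang',(495.7,-247.8,64),6.57,0),('hang back',(495.7,-247.8,64),6.57,80),('corner',(565,-10,10),2.2,0),('above',(530,-10,60),2.2,0)):
        for i,(p,e) in enumerate(grip(heel,yaw,lean,back=b)):
            q=r.inverse_kinematics(p.tolist(),e.tolist())
            if i==0 or q is not None: print(lean,name,i,p.round(),None if q is None else np.round(q))
```

```text
0 hang 0 [ 409. -258.  125.] [ -40.   20.  108.   -0.   52. -137.]
0 hang 1 [ 409. -258.  125.] [-40.  20. 108.  -0.  52.  43.]
0 hang back 0 [ 409. -258.  205.] [ -40.   13.  103.   -0.   64. -137.]
0 hang back 1 [ 409. -258.  205.] [-40.  13. 103.  -0.  64.  43.]
0 corner 0 [478. -13.  71.] [ -10.   24.  112.    0.   44. -102.]
0 corner 1 [478. -13.  71.] [-10.  24. 112.  -0.  44.  78.]
0 above 0 [443. -13. 121.] [ -11.   17.  113.    0.   50. -103.]
0 above 1 [443. -13. 121.] [-11.  17. 113.  -0.  50.  77.]
10 hang 0 [ 409. -258.  125.] [ -46.   17.  114.   12.   44. -151.]
10 hang 1 [ 409. -258.  125.] [-46.  17. 114.  12.  44.  29.]
10 hang back 0 [ 395. -259.  204.] [ -48.    9.  110.   10.   55. -150.]
10 hang back 1 [ 395. -259.  204.] [-48.   9. 110.  10.  55.  30.]
10 corner 0 [478. -13.  71.] [ -12.   21.  119.    5.   29. -108.]
10 corner 1 [478. -13.  71.] [-12.  21. 119.   5.  29.  72.]
10 above 0 [443. -13. 121.] [ -13.   13.  121.    4.   36. -108.]
10 above 1 [443. -13. 121.] [-13.  13. 121.   4.  36.  72.]
15 hang 0 [ 409. -258.  125.] [ -50.   16.  117.   20.   40.
[... 1681 characters left out ...]
. 127.  12. -55.]
30 above 0 [443. -13. 121.] None
35 hang 0 [ 409. -258.  125.] [-66.  19. 128.  61.  39. 147.]
35 hang 1 [ 409. -258.  125.] [-66.  19. 128.  61.  39. -33.]
35 hang back 0 [ 364. -263.  191.] [-73.   8. 126.  48.  50. 157.]
35 hang back 1 [ 364. -263.  191.] [-73.   8. 126.  48.  50. -23.]
35 corner 0 [478. -13.  71.] None
35 above 0 [443. -13. 121.] None
40 hang 0 [ 409. -258.  125.] [-70.  21. 130.  69.  42. 134.]
40 hang 1 [ 409. -258.  125.] [-70.  21. 130.  69.  42. -46.]
40 hang back 0 [ 358. -264.  186.] [-79.  11. 129.  54.  52. 145.]
40 hang back 1 [ 358. -264.  186.] [-79.  11. 129.  54.  52. -35.]
40 corner 0 [478. -13.  71.] None
40 above 0 [443. -13. 121.] None
```

```bash
cat > k.py <<'E'
import io,contextlib
with contextlib.redirect_stdout(io.StringIO()): from m import *
LEAN=10
def pose(heel,yaw,back=0):
    p,e=grip(heel,yaw,LEAN,back=back)[0];return p.tolist(),e.tolist()
def F(n=8):
    o=[]
    for _ in range(n): r.pause(.01);o.append(r.current_ft_force())
    return np.mean(o,0)
E
python3 - <<'E'
from k import *
for n,c,u in(('w1',w1,[(408,162),(415,358)]),('w2',w2,[(320,147),(402,288)])):
    a=onz(c,u,6);d=a[1]-a[0];print(n,a.round(1).tolist(),np.degrees(np.arctan2(d[1],d[0])).round(2))
R=Ro.from_euler('z',6.57,degrees=True)
H=np.array([495.7,-247.8,64])+R.apply([0,4,0])
p,e=pose(H,6.57,110);print(p,e,r.current_clock())
r.move_gripper(1.0);r.move_ptp(p,e);print(r.current_q().round(1),r.current_tool_pos(),r.current_clock())
r.pause(.1);c=wrist();save('w5',c);np.save('pics/w5.npy',c,allow_pickle=True)
E
```

```text
w1 [[337.0, -239.4, 6.0], [520.9, -220.4, 6.0]] 5.91
w2 [[338.7, -243.6, 6.0], [522.2, -224.5, 6.0]] 5.96
[389.8378197857275, -255.96606178467903, 233.32885283134289] [-180.0, 10.000000000000002, -173.43] 5.6417
[ -48.2    6.3  108.4    9.4   59.8 -149.1] [ 389.79657241 -255.88247449  233.3954345 ] 6.8833
```

View pics/w5.png

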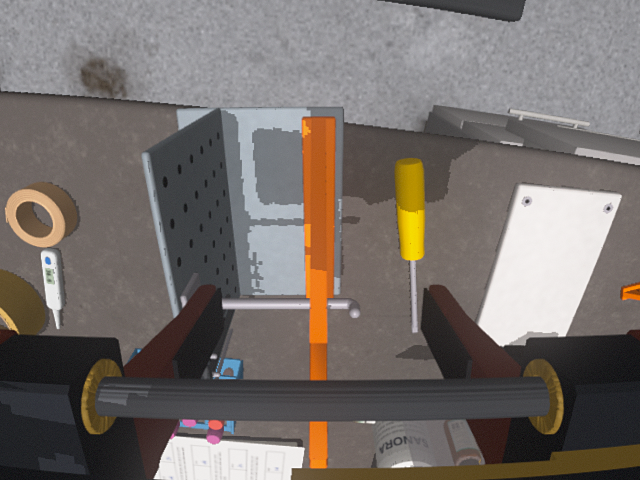

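The square sits centred between the open fingers at column ~319, nearly parallel to the image, and the hook bar is at (290,304), clear of the fingers. I'll descend and grip.

Run:
```python
from k import *
R=Ro.from_euler('z',6.57,degrees=True)
H=np.array([495.7,-247.8,64])+R.apply([0,3,0])
p,e=pose(H,6.57);f0=F()
r.move_l(p,speed=80);print('ft',(F()-f0).round(1))
r.move_gripper(0.0,force=50);print('gap',r.current_finger_gap()*88,r.current_gripper_force(),'ft',(F()-f0).round(1),r.current_clock())
p=np.array(r.current_tool_pos());r.move_l((p+[0,0,18]).tolist(),speed=40);print('lift',(F()-f0).round(1))
d=Ro.from_euler('z',5.93,degrees=True).apply([0,52,0])
r.move_l((p+[0,0,18]+d).tolist(),speed=50);print('out',(F()-f0).round(1),r.current_finger_gap()*88,r.current_gripper_force(),r.current_clock())
np.save('f0.npy',f0)
r.pause(.1);c=wrist();save('w6',c);s=r.camera('scene');save('s6',s)
a=s['pixels'][160:340,230:410,::-1];cv2.imwrite('pics/c6.png',np.hstack([cv2.resize(a,(390,390)),cv2.resize(c['pixels'][60:480,:,::-1],(400,390))]))
```

```text
ft [ 0.1  0.1 -0.2]
gap 9.623487967350725 49.98130917549133 ft [-0.3 -0.3 -0.4] 9.9333
lift [-0.1  0.6 -2.4]
out [ 0.1 -0.2 -2.5] 10.18816069048971 49.982473254203796 11.8583
```

View pics/c6.png

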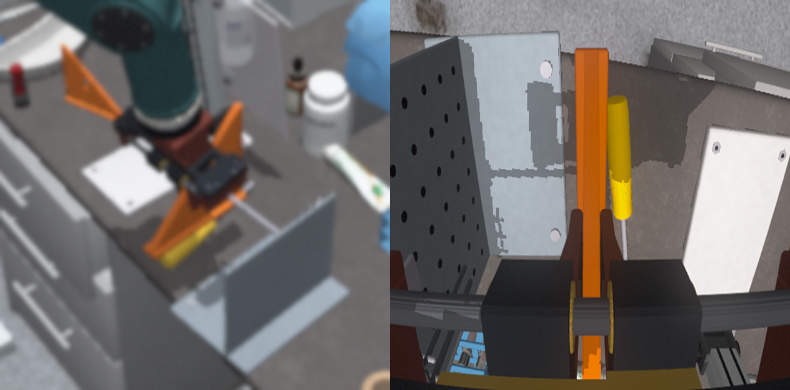

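The square is off the hook and gripped, and the weight reads 2.5 N. I'll carry it over the plate and lower it until it touches.

Run:
```python
from k import *
C=np.array([565,-10.3,10]);Y=2.2;R=Ro.from_euler('z',Y,degrees=True)
p,e=pose(C+R.apply([-52,0,60]),Y);r.move_l(p,e,speed=120)
p,e=pose(C+R.apply([-52,0,4]),Y);r.move_l(p,speed=80);r.pause(.2)
f0=F(15);t0=np.array(r.current_ft_torque());print('free',f0.round(2),t0.round(2),np.round(np.array(r.current_tool_pos())-p,2),r.current_clock())
np.save('f1.npy',np.r_[f0,t0])
z=4.
while z>-6:
    z-=.7;p,e=pose(C+R.apply([-52,0,z]),Y);r.move_l(p,speed=15);r.pause(.05)
    f=F()-f0;print(round(z,1),f.round(1),(np.array(r.current_ft_torque())-t0).round(2),round(r.current_tool_pos()[2]-p[2],2))
    if f[2]>5: break
print(r.current_clock())
```

```text
free [ 0.02  0.01 -2.15] [ 0.07  0.16 -0.02] [ 0.24 -0.03  0.33] 14.9583
3.3 [-0.3 -0.1  0.1] [-0.04 -0.    0.07] -0.02
2.6 [0.  0.  0.1] [-0.    0.01  0.01] -0.02
1.9 [ 0.1  0.1 -0. ] [-0.02  0.04  0.03] -0.02
1.2 [ 0.1 -0.2  0.3] [-0.04  0.04 -0.03] -0.01
0.5 [-0.5  0.2  3.8] [-0.    0.14  0.02] 0.11
-0.2 [-4.5  0.7 18.9] [-0.03  0.51  0.05] 0.79
17.1583
```

```bash
cat >> k.py <<'E'
C=np.array([565,-10.3,10]);Y=2.2
def poseT(x,z,pitch,y=0,yaw=Y):
    Rz=Ro.from_euler('z',Y,degrees=True);R=Ro.from_euler('z',yaw,degrees=True)*Ro.from_euler('y',pitch,degrees=True)
    s,c=np.sin(np.radians(LEAN)),np.cos(np.radians(LEAN));zz=np.array([s,0,-c]);yy=np.array([0,1.,0])
    T=R.as_matrix()@np.c_[np.cross(yy,zz),yy,zz]
    return (C+Rz.apply([x,y,z])+R.apply([-87,0,61])).tolist(),Ro.from_matrix(T).as_euler('xyz',degrees=True).tolist()
def FT(n=8):
    o=[]
    for _ in range(n): r.pause(.01);o.append(np.r_[r.current_ft_force(),r.current_ft_torque()])
    return np.mean(o,0)
E
python3 - <<'E'
from k import *
b=np.load('f1.npy');print(poseT(-52,1,0),r.current_tool_pos(),r.current_ee_rot())
for d in(.3,.7):
    r.move_l(*poseT(-52,2,d),speed=20);r.pause(.15);b=FT(12)
    z=1.2
    while z>-3:
        z-=.35;r.move_l(*poseT(-52,z,d),speed=15);r.pause(.05);f=FT()-b
        if f[2]>1.5: print(d,round(z,2),f.round(2))
        if f[2]>7: break
print(r.current_clock());np.save('f1.npy',b)
E
```

```text
([426.1024546189237, -15.635905463165274, 72.00000000000001], [179.99999999999997, 10.000000000000014, -177.8]) [426.31640824 -15.66646257  71.59473316] [-179.98526378   10.06396729 -177.79151885]
0.3 0.15 [-3.19 -0.2   7.55 -0.03 -0.09 -0.01]
0.7 0.15 [-3.15 -0.16  7.01 -0.01 -0.12 -0.02]
20.4167
```

Run:
```python
from k import *
b=np.load('f1.npy');d=.3;x,z=-52.,.3
r.move_l(*poseT(x,z,d),speed=20)
i=0
while x<5:
    f=FT(5)-b
    i+=1
    if x>-20 and i%2==0 or f[0]<-9: print(round(x,1),round(z,2),f.round(1).tolist())
    if f[0]<-16 or abs(f[2])>25: break
    x+=3 if x<-22 else 1. if x<-5 else (.4 if f[0]>-8 else .25)
    z+=np.clip((f[2]-5.5)/25,-.3,.3)
    r.move_l(*poseT(x,z,d),speed=20)
print(x,z,r.current_clock(),np.round(r.current_tool_pos()-np.array(poseT(x,z,d)[0]),2));r.pause(.2);print((FT()-b).round(2),r.current_gripper_force())
np.save('st.npy',[x,z,d])
```

```text
-49.0 0.34 [-11.2, -2.8, 17.6, -0.6, 0.6, -0.3]
-37.0 -0.05 [-11.9, -3.0, 18.9, -0.6, 0.8, -0.2]
-31.0 0.01 [-9.3, -2.7, 15.9, -0.5, 0.7, -0.1]
-19.0 0.2 [0.3, -0.3, -0.1, 0.0, 0.0, -0.0]
-17.0 0.09 [-3.3, -0.4, 6.3, -0.1, 0.4, -0.0]
-15.0 0.28 [0.1, 0.3, -0.1, 0.0, 0.0, -0.0]
-13.0 0.12 [-5.7, -0.8, 8.4, -0.2, 0.4, -0.1]
-11.0 0.11 [-5.7, -1.1, 7.9, -0.2, 0.5, -0.0]
-9.0 0.12 [-7.2, -1.4, 9.0, -0.3, 0.6, -0.0]
-7.0 0.13 [-6.3, -1.2, 7.7, -0.2, 0.6, -0.0]
-5.0 0.18 [-8.2, -1.8, 9.8, -0.3, 0.7, -0.0]
-4.3 0.19 [-5.3, -0.5, 4.0, -0.1, 0.6, 0.0]
-3.5 0.2 [-5.6, 0.2, 4.5, -0.0, 0.5, 0.0]
-2.8 0.18 [-6.3, -0.0, 5.5, -0.0, 0.6, 0.0]
-2.0 0.2 [-6.4, 0.2, 5.5, -0.0, 0.6, 0.0]
-1.2 0.22 [-6.7, -0.2, 5.5, -0.0, 0.6, 0.0]
-0.4 0.23 [-7.0, 0.0, 5.7, -0.0, 0.6, -0.0]
0.4 0.25 [-7.1, 0.1, 5.9, -0.0, 0.6, 0.0]
1.2 0.3 [-9.2, -1.3, 8.2, -0.2, 0.8, -0.1]
1.5 0.41 [-9.9, -1.6, 7.6, -0.3, 0.7, -0.1]
1.7 0.49 [-10.4, -1.9, 7.6, -0.3, 0.7, -0.0]
2.0 0.57 [-10.8, -1.8, 8.0, -0.3, 0.7, -0.1]
2.2 0.68 [-11.7, -2.2, 7.5, -0.4, 0.7, -0.2]
2.5 0.75 [-12.2, -2.5, 7.6, -0.4, 0.8, -0.2]
2.8 0.84 [-12.1, -2.1, 8.4, -0.5, 0.9, -0.2]
3.0 0.96 [-12.7, -2.3, 8.2, -0.5, 0.9, -0.2]
3.2 1.06 [-13.4, -2.7, 8.4, -0.5, 1.0, -0.2]
3.5 1.18 [-14.2, -3.5, 7.9, -0.6, 1.0, -0.3]
3.8 1.27 [-14.5, -3.3, 7.9, -0.6, 1.1, -0.3]
4.0 1.36 [-14.5, -3.6, 8.2, -0.7, 1.2, -0.3]
4.2 1.47 [-15.3, -4.2, 8.4, -0.6, 1.2, -0.3]
4.5 1.59 [-15.3, -3.9, 8.5, -0.7, 1.3, -0.4]
4.8 1.71 [-15.7, -4.3, 8.6, -0.7, 1.3, -0.4]
5.0 1.8309204278250388 38.0833 [-5.12  0.47 -1.34]
[-16.37  -4.28   8.08  -0.74   1.43  -0.38] 50.00872850418091
```

Actual TCP offset is about (-5,0.5,-1.3) under load, which puts the heel at x≈-0.1 and z≈0.5 mm. I'll check this visually.

Run:
```python
from k import *
print(r.current_ee_rot(),poseT(5,1.83,.3)[1])
c=wrist();s=r.camera('scene');t=r.camera('top')
for n,i in(('w7',c),('s7',s),('t7',t)): save(n,i);np.save(f'pics/{n}.npy',i,allow_pickle=True)
a=cv2.resize(s['pixels'][130:270,250:390,::-1],(400,400),interpolation=cv2.INTER_CUBIC)
cv2.imwrite('pics/c7.png',np.hstack([a,cv2.resize(c['pixels'][:,100:580,::-1],(400,400))]))
```

```text
[ 179.91535059    9.19649298 -177.8095467 ] [179.99999999999997, 9.700000000000008, -177.8]
```

View pics/c7.png

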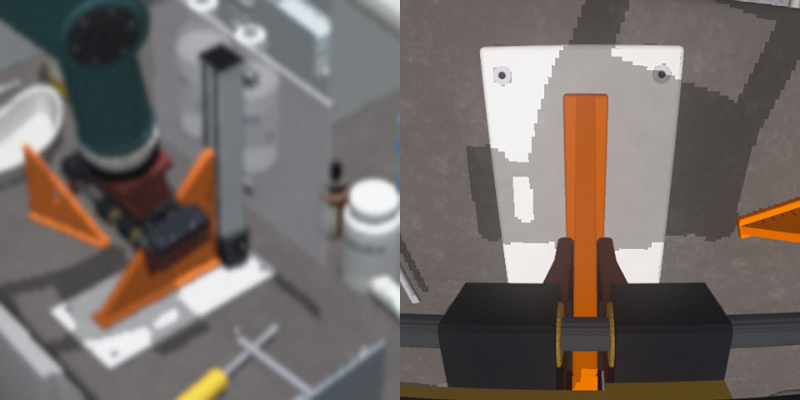

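The square stands in the corner, centred and parallel to the plate, with nothing else disturbed. The torque suggests the plate load sits toward the heel with the tip a hair up, so I'll check the geometry from the wrist picture and ease the pitch.

Run:
```python
from k import *
c=np.load('pics/w7.npy',allow_pickle=True).item()
hsv=cv2.cvtColor(c['pixels'],cv2.COLOR_RGB2HSV);m=cv2.inRange(hsv,(5,170,60),(17,255,255))[:,250:400]
for row in range(105,125,2): 
    w=np.where(m[row])[0]; print(row,(w.min()+250,w.max()+250) if len(w) else None,end='; ')
m2=cv2.inRange(hsv,(0,0,110),(180,40,255))
for col in(260,300,345): print('plate top row',col,[i for i in range(30,80) if m2[i,col]][:1],end=' ')
Rz=Ro.from_euler('z',Y,degrees=True)
rel=lambda P:Rz.inv().apply(np.array(P)-C).round(1)
print('\nlip front',rel(onz(c,[(298,112.5),(348.4,112.5)],10)).tolist(),'plate front',rel(onz(c,[(260,55),(300,55),(345,55)],10)).tolist())
b=np.load('f1.npy')
def rep(x,z,d,y):
    p,e=poseT(x,z,d,y);f=FT()-b;print(d,y,round(z,2),'F',f.round(2).tolist(),'err',Rz.inv().apply(np.array(r.current_tool_pos())-p).round(2),'pitch',round(r.current_ee_rot()[1],2),round(r.current_clock(),1));return f
x,z,y=5.,1.83,0
for d,y in((.05,-.5),(-.2,-1),(-.4,-1.2)):
    r.move_l(*poseT(x,z,d,y),speed=20);f=rep(x,z,d,y);z+=np.clip((f[2]-6.5)/25,-.3,.3)
np.save('st.npy',[x,z,d,y])
```

```text
105 None; 107 None; 109 None; 111 None; 113 None; 115 (np.int64(297), np.int64(348)); 117 (np.int64(297), np.int64(348)); 119 (np.int64(297), np.int64(348)); 121 (np.int64(297), np.int64(348)); 123 (np.int64(297), np.int64(348)); plate top row 260 [30] plate top row 300 [32] plate top row 345 [53] 
lip front [[-159.7, -10.3, 0.0], [-159.7, 12.8, 0.0]] plate front [[-184.6, -26.5, 0.0], [-184.5, -8.9, 0.0], [-184.4, 10.8, 0.0]]
0.05 -0.5 1.83 F [-15.35, -2.31, 8.65, -0.4, 1.54, -0.17] err [-4.92  0.9  -1.28] pitch 9.46 38.8
-0.2 -1 1.92 F [-13.95, 0.31, 12.03, 0.0, 2.04, 0.03] err [-4.7   1.21 -1.06] pitch 9.72 39.1
-0.4 -1.2 2.14 F [-12.74, 2.03, 13.17, 0.23, 2.35, 0.06] err [-4.47  1.38 -1.02] pitch 9.93 39.5
```

The lip's front is 25 mm from the plate's front edge, so the heel is at x≈0. Pitch command -0.2 gives a flat lip. I'll trim the forces there.

Run:
```python
from k import *
b=np.load('f1.npy');Rz=Ro.from_euler('z',Y,degrees=True)
x,z,d,y=5.6,2.35,-.18,-.9
for i in range(6):
    p,e=poseT(x,z,d,y);r.move_l(p,e,speed=20);r.pause(.1);f=FT()-b
    print(round(x,2),round(z,2),'F',f.round(2).tolist(),'err',Rz.inv().apply(np.array(r.current_tool_pos())-p).round(2),'pitch',round(r.current_ee_rot()[1],2),round(r.current_clock(),1))
    if abs(f[2]-6)<1 and abs(f[0]+15.5)<1: break
    z+=np.clip((f[2]-6)/25,-.3,.3);x+=np.clip((f[0]+15.5)/3,-.6,.6)
r.pause(.5);f=FT()-b;print(f.round(2),r.current_gripper_force(),r.current_joint_velocities().round(3),Rz.inv().apply(r.current_tool_pos()-C).round(2),r.current_ee_rot())
c=wrist();s=r.camera('scene');save('w8',c);save('s8',s)
a=cv2.resize(s['pixels'][130:270,250:390,::-1],(400,400),interpolation=cv2.INTER_CUBIC)
cv2.imwrite('pics/c8.png',np.hstack([a,cv2.resize(c['pixels'][:,100:580,::-1],(400,400))]))
```

```text
5.6 2.35 F [-14.59, -1.3, 7.1, -0.17, 1.76, -0.09] err [-5.28  1.18 -1.5 ] pitch 9.64 39.9
5.9 2.39 F [-15.56, -1.62, 8.33, -0.27, 1.77, -0.1] err [-5.61  1.19 -1.55] pitch 9.61 40.3
5.88 2.49 F [-14.93, -1.6, 6.93, -0.27, 1.75, -0.08] err [-5.55  1.16 -1.61] pitch 9.61 40.7
[-14.93  -1.56   6.61  -0.27   1.73  -0.09] 50.00467121601105 [ 0.021 -0.082 -0.007  0.022 -0.024 -0.058] [-86.89   0.27  61.58] [ 179.87680825    9.60843661 -177.78432578]
```

View pics/c8.png

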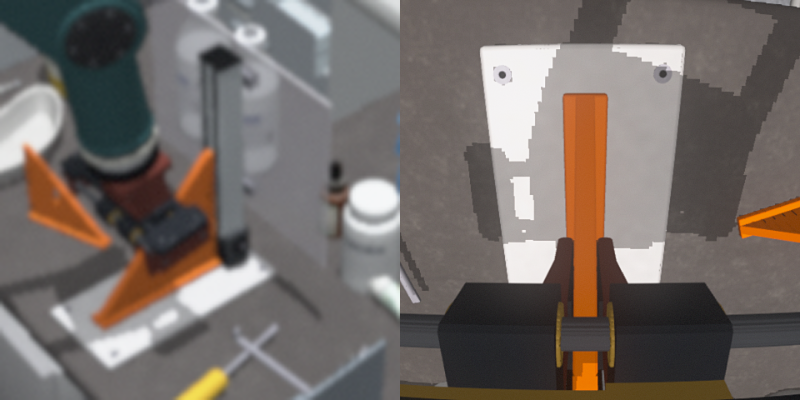

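The lip lies on the plate, centred, and the blade is against the post. Forces are steady at 15 N into the corner and 6.6 N down, so I'm handing in.

```bash
python3 -c "
from rig import r
print(r.hand_in(),r.current_clock())"
```

```text
the job is handed in; nothing more can be done
the job is handed in; nothing more can be done
```

I handed the job in at about 41 s of the 58 s: the square is still gripped and seated in the corner, pressing about 15 N in and 6.6 N down, with the lip on the plate and the blade against the post; no verdict came back, post lean was judged from pictures and forces only, and the tool leaned 10° because 35° was out of reach at the corner.

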